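Hold the badge case open at its index for a photograph

TASK

Get the badge case ready for its catalogue photograph. First, with the lid still shut, stand the banded scale post upright in the bore of the socket block, fully down, and let go of it; then lift the sprung lid until the lid is in line with the index arm at its side, and finish while still holding it steady there. Leave the index arm as it is set and the other things on the desk where they are.

Things in the scene. Friction and masses are not known exactly. Their poses are not given: they have to be found in the camera images.
- case: badge display case fixed to the desk: dark wooden tray 210 deep (its x) x 270 wide (its y) x 55 high with walls 10 thick and badges on grey lining, closed by a clear-glazed lid. Origin: centre of its underside; x points from the handle side to the hinge side, z up. A thin steel arc (radius 172 about the hinge, rising to 150 above the rim) stands 19 beyond the lid's edge on the +y side.
- lid_hinge (a point): middle of the lid's hinge axis on the case's far edge, at x +105, z +60 in the case frame; the axis runs along the case's y.
- lid (a joint): angle of the lid in rad: 0 shut, grows as its front edge rises (stop at 1.4). The lid is 210 x 270 x 10, its middle plane passes through the hinge axis. A spring in the hinge plus its weight (280 to 440 g) always pull it shut: 3.2 to 4.1 N upward at the handle just lifts it, 4 to 6 N holds it at 0.35 to 0.8; let go, it falls shut.
- lid_handle (a point): middle of the lid's handle: a round steel bar 12 mm thick along the case's y, 100 mm clear between its two uprights, on top of the lid near its front edge. It lies 192 in front of the hinge axis and 40 above the lid's middle plane (29 clear between lid and bar), and turns with the lid; axes: x along the lid from front to hinge, z out of the lid.
- index (a joint): angle in rad of the index arm, measured as for the lid (0 in line with the shut lid), set anywhere from 0.35 to 0.8; held only by friction, a knock would shift it. The lid is at the marked angle when lid equals index.
- index_tip (a point): end of the index arm: a flat black bar 185 long, 12 high, 6 thick that turns about the lid's hinge axis, 6 outside the lid's edge on the case's +y side; this point lies 180 from the hinge axis, in the middle of the round end, 20 dia; x runs from here to the hinge.
- post: scale post: aluminium rod with five black bands, 16 dia x 110 tall, 42 to 84 g, standing on the desk, foot slightly chamfered. Origin: centre of its foot; z up along it.
- socket: dark steel socket block fixed to the desk, 80 x 80 x 35 high, one bore in the middle of its top. Origin: centre of its underside.
- socket_hole0 (a point): centre of the bore's mouth on the block's top face, 35 above the desk: bore 18 dia, 28 deep; z up.
- mug: blue ceramic mug, 80 dia x 92 tall, bystander. Origin: centre of its underside.
- gluestick: white glue stick standing up, 28 dia x 90 tall, bystander (fatter than the post, no bands). Origin: centre of its underside.
- stapler: black stapler lying flat, 150 x 36 x 45, bystander. Origin: centre of its underside.
- tape: black tape dispenser with amber roll, 140 x 60 x 86, bystander. Origin: centre of its underside.
- tin: round steel tin, 60 dia x 45 tall, bystander. Origin: centre of its underside.
- magnifier: hand magnifier lying flat, ring 72 dia with 100 handle, 12 thick, bystander. Origin: centre of its underside.
Mind the look-alikes: they are no part of the job. Leave any green look-alike of the socket alone.

How it is judged:
On the way, in this order (a step that is already met when the one before it is completed fails the run):
1. the post stands in the socket, let go, with the lid shut (horizontal distance between post and socket_hole0 below 0.005 m and z of post in the frame of socket_hole0 below -0.022 m and angle between post's own z axis and vertical below 0.12 rad and contact force between the fingers and post below 0.1 N and value of joint lid below 0.06 rad), for 0.2 s.
2. the lid is held in line with the index arm (angle between the x axis of lid_handle and the x axis of index_tip, either way round below 0.06 rad and value of joint lid above 0.25 rad), for 0.2 s.
At the end, for the whole second after the job is handed in: The post stands in the bore (foot at least 22 mm below the mouth, within 5 mm of its centre, upright within 7 degrees), released; the lid is within 0.06 rad (3.5 degrees) of the index arm and still (below 0.05 rad/s), held by the robot (over 1 N) and by nothing else (horizontal distance between post and socket_hole0 below 0.005 m and z of post in the frame of socket_hole0 below -0.022 m and angle between post's own z axis and vertical below 0.12 rad and contact force between the fingers and post below 0.1 N and angle between the x axis of lid_handle and the x axis of index_tip, either way round below 0.06 rad and velocity of joint lid between -0.05 and 0.05 rad/s and contact force between any of the fingers, the arm and case above 1 N and contact force between each of post, mug, gluestick, stapler, tape, tin, magnifier and case below 0.2 N); the arm keeps its last pose, push and grip.
It fails at once if the index arm is shifted (tip over 10 mm) (distance of index_tip from where it was at the start of the episode above 0.01 m).
It fails at once if another thing on the desk is disturbed (over 30 mm or tipped) (distance of any of mug, gluestick, stapler, tape, tin, magnifier from where it was at the start of the episode above 0.03 m or angle between any of mug, gluestick, stapler, tape, tin, magnifier's own z axis and vertical above 0.4 rad).
It also fails if it takes over 70 s, if anything falls off the work surface, if the arm or the gripper's body presses on something with over 40 N, if the wrist force passes 120 N, or if a joint passes its speed limit or range.

ROBOT

A 6-joint arm with a two-finger parallel gripper is mounted at the origin on the work surface. World frame = base frame: x ahead of the robot, y to its left, z up, the work surface at z = 0. Lengths are in m, angles in rad, forces in N, time in s.
With the tool pointing down it reaches from about 0.3 to 0.85 m from the base axis. Payload 4.2 kg.
Tool frame: the origin (TCP) lies at the very end of the fingers, on their centre line; the grasp point (between the pads) lies ctrl.tcp_to_grasp behind it (ctrl.tcp_to_grasp is the distance from the TCP to the grasp point, in m); z points along the fingers, y is the line along which they close (so a half turn about z gives the same grasp; the last joint's range is limited). The gripper opens to 91 mm and grips with 3 to 60 N. Pads are 32 mm wide; open, the fingers measure 118 mm over their backs; the gripper's body (76 mm by 178 mm) begins 60 mm behind the grasp point.
Start: joints at [-1.325, 0.32, 1.565, -0, 1.257, -0.02], TCP at [0.151, -0.555, 0.214] pointing down, gripper open.
Joint ranges: [-3.11, 3.11], [-0.84, 2.01], [0.21, 2.61], [-1.34, 4.49], [0.05, 2.63], [-2.56, 2.56]. Speed limits (rad/s): [2.57, 2.57, 3.14, 3.14, 3.14, 3.14].

INTERFACE

Orientations are given as a 3x3 rotation matrix whose columns are the frame's x, y, z axes.
In Python, from workcell import status, imaging, ticket, ctrl gives the robot as it stands.
- The arm moves only by the tool jog_arm, never from a script. Its argument "plan" is one flat list of numbers, 7 for each row, row after row: the shift along the tool's x, y, z in units of 120 mm (1.0 is 120 mm), then the turn, a rotation vector about the tool's x, y, z in units of 120 degrees (1.0 is 120 degrees), then the opening, from 0 (shut) to 1 (fully open). In form: [tx, ty, tz, rx, ry, rz, fingers, tx, ty, tz, rx, ry, rz, fingers, ...]. A call has exactly 8 rows; each row is the pose to reach, as a shift and turn from the pose commanded when the call began, along the tool's axes at that moment; what a row does not reach only later rows make up. A row lasts 1/12 s, in which the tool goes at most 41.7 mm and 7.16 degrees, less where a joint would pass 70% of its speed; a pose out of reach is approached as far as the arm can. A call with a number of a shift or a turn outside -1 to 1 is refused whole. A call with a gripper value outside its range is refused whole. The fingers move at their own pace and stop on an object; the grip force is fixed at half the most. Time passes only in rows, so rows that repeat a pose let the fingers close, or fill a call up. It gives the time, the measured TCP pose, the force, the opening and the grip force at its end, in the units of the state.
- status.read_state(): the state, without advancing time (a new reading comes with each control period).
- imaging.capture(name): name is "scene" or "side" or "wrist"; returns (picture, depth): 384x512x3 uint8, blue, green, red; 384x512 float32, m along the optical axis (not along the pixel's ray), 0 where there is no reading.
- imaging.camera_params(name): a dict with "fx", "fy", "cx", "cy" (pixels), "R" (3x3) and "t" (3): a world point X has camera coordinates R X + t. Camera axes: x right, y down, z forward; pixel columns grow to the right and rows downward; lengths in m; the calibration is good to about 2 mm. A picture is of the moment at which its call begins: read the wrist's pose just before it. camera_params takes no time and is no camera call; for the wrist camera it gives the pose at the moment of the call.
- ticket.sign_off(): hands the job in; it is judged then, once.
The state is a dict: "clock": time; "qpos": joint angles; "joint_vel": joint speeds; "effort": joint torques, N m; "ee_pos": TCP position; "tool_rot": TCP orientation; "wrist_force": force on the tool from outside, world axes, zero at the start; "wrist_torque": the same for the moment, N m; "finger_gap": finger opening in m; "finger_force": force on a finger pad.
Only numpy, scipy, OpenCV 4.12 (cv2) and the standard library are available. Lean on these libraries where they do the work, as an engineer would, in place of code of your own. Each camera call takes 0.05 s, during which the arm holds its last target. There are 200 camera calls.

## Working session

There is one attempt and no reset: what is moved stays moved. The work goes in short steps, Python scripts to look and compute and a tool call to move; the robot and the scene stay as the last step left them, time stands still between calls to the robot, and variables do not carry over. Pictures are saved under pics/ and viewed, at most 10 in all, crops included, and the job is handed in when it is done.

Besides the shell and the picture viewer there is one more tool, called after "Emit:" as a command line: name --argument value ..., lists and objects as JSON in quotes. jog_arm: Moves the arm, as the interface text tells. Its arguments: {"type":"object","properties":{"plan":{"type":"array","items":{"type":"number"}}},"required":["plan"]}

```bash
mkdir -p pics; ls
python3 - <<'E'
from workcell import status, imaging, ctrl
import cv2, numpy as np
s=status.read_state(); print({k:np.round(v,3).tolist() for k,v in s.items()}); print(ctrl.tcp_to_grasp)
for n in ("scene","side"):
    p,d=imaging.capture(n); cv2.imwrite(f"pics/{n}0.png",p); np.save(f"pics/{n}0.npy",d)
    c=imaging.camera_params(n); print(n,{k:np.round(v,3).tolist() for k,v in c.items()})
E
```

```text
pics
{'clock': 0.0, 'qpos': [-1.325, 0.32, 1.566, -0.0, 1.257, -0.02], 'joint_vel': [-0.001, 0.001, 0.001, 0.0, 0.001, 0.001], 'effort': [0.0, -41.246, -23.197, 0.072, 0.046, -0.0], 'ee_pos': [0.151, -0.554, 0.213], 'tool_rot': [[0.965, 0.263, -0.0], [0.263, -0.965, 0.002], [0.0, -0.002, -1.0]], 'wrist_force': [0.544, 0.039, 0.65], 'wrist_torque': [-0.003, 0.015, -0.016], 'finger_force': 0.0, 'finger_gap': 0.091}
0.0188
scene {'fx': 459.083, 'fy': 459.083, 'cx': 252.937, 'cy': 189.125, 'R': [[-0.282, 0.959, -0.003], [0.695, 0.203, -0.69], [-0.661, -0.197, -0.724]], 't': [0.185, -0.322, 1.814]}
side {'fx': 448.742, 'fy': 448.742, 'cx': 255.102, 'cy': 182.067, 'R': [[-0.984, -0.177, -0.003], [-0.097, 0.551, -0.829], [0.148, -0.815, -0.559]], 't': [0.534, 0.14, 1.329]}
```

View pics/scene0.png

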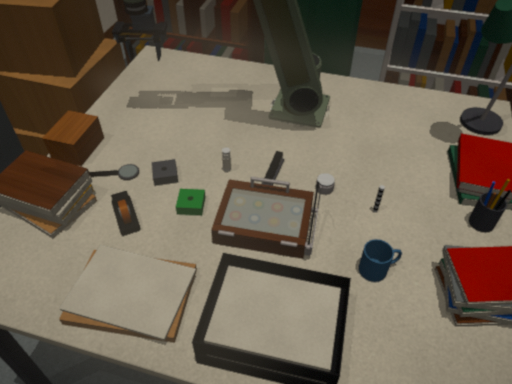

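View pics/side0.png

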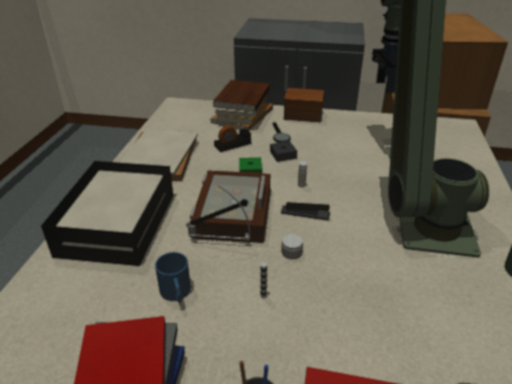

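The scene view shows the banded post at (379,198), the dark socket at (165,172), the green decoy at (190,202), and the case at (265,215) with its handle near (270,184). In the side view the post is at (264,280), the socket at (284,150), and the index arm's round tip at (245,203) with its hinge end near (192,222).

```bash
cat > h.py <<'E'
import numpy as np, cv2
from workcell import status, imaging, ctrl
np.set_printoptions(precision=4,suppress=True)
def ray(c,u,v):
    R=np.array(c["R"]);t=np.array(c["t"])
    d=R.T@np.array([(u-c["cx"])/c["fx"],(v-c["cy"])/c["fy"],1.]); return -R.T@t,d
def plane(c,u,v,z):
    o,d=ray(c,u,v); return o+d*(z-o[2])/d[2]
def tri(*rs):
    A=0;b=0
    for o,d in rs:
        d=d/np.linalg.norm(d);P=np.eye(3)-np.outer(d,d);A=A+P;b=b+P@o
    return np.linalg.solve(A,b)
def depthpt(c,d,u,v):
    o,r=ray(c,u,v); return o+r*d[int(v),int(u)]
def proj(c,X):
    p=np.array(c["R"])@X+np.array(c["t"]); return p[0]/p[2]*c["fx"]+c["cx"],p[1]/p[2]*c["fy"]+c["cy"]
E
python3 - <<'E'
from h import *
S=imaging.camera_params("scene");D=imaging.camera_params("side")
print("foot",plane(S,377,211,0),plane(D,264,296,0)); print("top",plane(S,381,188,.11),plane(D,264,265,.11),tri(ray(S,381,188),ray(D,264,265)))
print("sock top",plane(S,164.5,167,.035),plane(D,283,149,.035))
print("handle",tri(ray(S,270,184),ray(D,268,197)))
# case rim corners in scene z=.065
for p in [(229,181),(315,193),(215,231),(306,247)]: print("rim",p,plane(S,*p,.065))
print("tip",tri(ray(S,0,0),ray(D,245,203)))
a=cv2.imread("pics/scene0.png")[150:270,195:345];b=cv2.imread("pics/side0.png")[155:255,175:300]
z=lambda i:cv2.resize(i,(600,int(600*i.shape[0]/i.shape[1])),interpolation=2)
a=cv2.resize(a,(600,300*0+480),interpolation=2);cv2.imwrite("pics/ca.png",cv2.convertScaleAbs(a,alpha=1.6));cv2.imwrite("pics/cb.png",cv2.convertScaleAbs(z(b),alpha=1.6))
E
```

```text
foot [0.4603 0.349  0.    ] [0.4587 0.3423 0.    ]
top [0.4684 0.3406 0.11  ] [0.459 0.346 0.11 ] [0.4606 0.3406 0.1035]
sock top [ 0.4952 -0.354   0.035 ] [ 0.4984 -0.3347  0.035 ]
handle [0.5007 0.0109 0.0633]
rim (229, 181) [ 0.525  -0.1162  0.065 ]
rim (315, 193) [0.5003 0.1531 0.065 ]
rim (215, 231) [ 0.7258 -0.091   0.065 ]
rim (306, 247) [0.7083 0.1687 0.065 ]
tip [ 0.6472 -0.2914  0.3277]
```

View pics/ca.png

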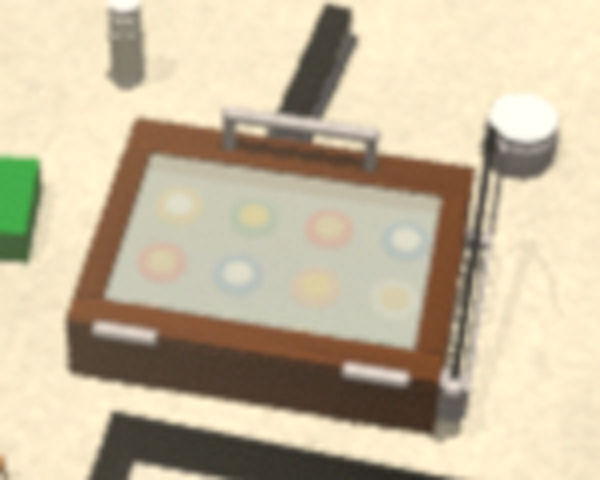

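View pics/cb.png

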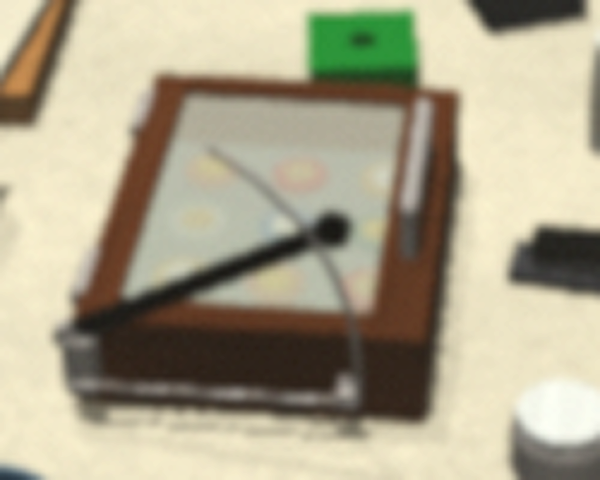

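Run:
```python
from h import *
S=imaging.camera_params("scene");D=imaging.camera_params("side")
s=lambda x,y:(195+x/4,150+y/4); d=lambda x,y:(175+x/4.8,155+y/4.8)
for n,a,b in [("tip",(491,133),(332,230)),("h-L",(224,113),(426,98)),("h-R",(378,134),(410,215))]:
    X=tri(ray(S,*s(*a)),ray(D,*d(*b))); print(n,X,proj(S,X),s(*a),proj(D,X),d(*b))
for a in [(138,120),(472,168),(70,300),(445,358)]: print("S",plane(S,*s(*a),.065))
for a in [(158,77),(458,93),(428,340),(80,318)]: print("D",plane(D,*d(*a),.065))
p=cv2.imread("pics/scene0.png");print(p[172,165],p[202,190])
```

```text
tip [0.5415 0.1621 0.148 ] (np.float64(318.04344800825766), np.float64(183.91516396469945)) (317.75, 183.25) (np.float64(244.67280560739044), np.float64(202.31825080590298)) (244.16666666666669, 202.91666666666669)
h-L [ 0.5249 -0.0447  0.1001] (np.float64(250.73696958738807), np.float64(177.55300946774705)) (251.0, 178.25) (np.float64(263.2954040224484), np.float64(175.99615477665483)) (263.75, 175.41666666666666)
h-R [0.5135 0.0745 0.0968] (np.float64(289.5306139466661), np.float64(183.57394709406688)) (289.5, 183.5) (np.float64(260.47017052353874), np.float64(199.72657134663123)) (260.4166666666667, 199.79166666666669)
S [ 0.5204 -0.116   0.065 ]
S [0.4979 0.1464 0.065 ]
S [ 0.7071 -0.1053  0.065 ]
S [0.6827 0.164  0.065 ]
D [ 0.7177 -0.0954  0.065 ]
D [ 0.5121 -0.1111  0.065 ]
D [0.4901 0.1504 0.065 ]
D [0.6938 0.166  0.065 ]
[63 66 68] [ 46 107  43]
```

```bash
cat >> h.py <<'E'
def rows(pos,psi,pitch=0,s=None):
    """unit row towards TCP pos; psi = azimuth of tool y, pitch = tilt about tool x"""
    from scipy.spatial.transform import Rotation as Ro
    s=s or status.read_state(); p=np.array(s["ee_pos"]);R=np.array(s["tool_rot"])
    y=np.array([np.cos(psi),np.sin(psi),0]);z=np.array([0,0,-1.]);T=np.c_[np.cross(y,z),y,z]@Ro.from_rotvec([pitch,0,0]).as_matrix()
    print("shift",R.T@(np.array(pos)-p)/.12,"turn",np.degrees(Ro.from_matrix(R.T@T).as_rotvec())/120)
E
python3 -c "
from h import *
rows([.44,-.32,.30],-.63)"
```

```text
shift [ 2.8373 -1.2528 -0.7212] turn [-0.0007 -0.0003 -0.3223]
```

Emit:
jog_arm --plan '[0.3, -0.14, -0.35, 0, 0, 0, 1, 0.6, -0.28, -0.7, 0, 0, 0, 1, 0.9, -0.42, -0.7, 0, 0, 0, 1, 1, -0.42, -0.7, 0, 0, 0, 1, 1, -0.42, -0.7, 0, 0, 0, 1, 1, -0.42, -0.7, 0, 0, 0, 1, 1, -0.42, -0.7, 0, 0, 0, 1, 1, -0.42, -0.7, 0, 0, 0, 1]'

```text
clock: 0.77
ee_pos: [0.2526, -0.4749, 0.297]
tool_rot: [[0.965, 0.262, -0.001], [0.262, -0.965, 0.001], [-0.001, -0.002, -1.0]]
wrist_force: [0.5, 0.7, 0.5]
finger_gap: 0.091
finger_force: 0.0
```

Emit:
jog_arm --plan '[0.3, -0.14, 0, 0, 0, 0, 1, 0.6, -0.28, 0, 0, 0, 0, 1, 0.8, -0.35, 0, 0, 0, 0, 1, 1, -0.42, 0, 0, 0, 0, 1, 1, -0.42, 0, 0, 0, 0, 1, 1, -0.42, 0, 0, 0, 0, 1, 1, -0.42, 0, 0, 0, 0, 1, 1, -0.42, 0, 0, 0, 0, 1]'

```text
clock: 1.43
ee_pos: [0.355, -0.3955, 0.2976]
tool_rot: [[0.965, 0.261, -0.001], [0.261, -0.965, 0.0], [-0.001, -0.0, -1.0]]
wrist_force: [-0.0, 0.1, 0.7]
finger_gap: 0.0914
finger_force: 0.0
```

Emit:
jog_arm --plan '[0.2, -0.1, 0, 0, 0, -0.05, 1, 0.4, -0.2, 0, 0, 0, -0.1, 1, 0.6, -0.3, 0, 0, 0, -0.15, 1, 0.84, -0.41, 0, 0, 0, -0.2, 1, 0.84, -0.41, 0, 0, 0, -0.25, 1, 0.84, -0.41, 0, 0, 0, -0.3, 1, 0.84, -0.41, 0, 0, 0, -0.32, 1, 0.84, -0.41, 0, 0, 0, -0.32, 1]'

```text
clock: 2.1
ee_pos: [0.4398, -0.3214, 0.2978]
tool_rot: [[0.594, 0.805, -0.0], [0.805, -0.594, -0.0], [-0.0, -0.0, -1.0]]
wrist_force: [0.3, 0.6, -0.0]
finger_gap: 0.091
finger_force: 0.0
```

```bash
cat > look.py <<'E'
import sys; from h import *
n=sys.argv[1]; s=status.read_state(); c=imaging.camera_params("wrist"); p,d=imaging.capture("wrist")
cv2.imwrite(f"pics/{n}.png",p); np.save(f"pics/{n}.npy",d); np.savez(f"pics/{n}_c.npz",**c)
print(s["ee_pos"],s["tool_rot"],c)
E
python3 look.py w1
```

```text
[ 0.4398 -0.3214  0.2978] [[ 0.5937  0.8047 -0.0005]
 [ 0.8047 -0.5937 -0.0002]
 [-0.0004 -0.0003 -1.    ]] {'fx': 301.47080707742003, 'fy': 301.47080707742003, 'cx': 258.87666570157853, 'cy': 194.24899031306256, 'R': array([[ 0.8042, -0.5943, -0.0015],
       [-0.5719, -0.7745,  0.2703],
       [-0.1618, -0.2165, -0.9628]]), 't': array([-0.5446, -0.0508,  0.4728])}
```

View pics/w1.png

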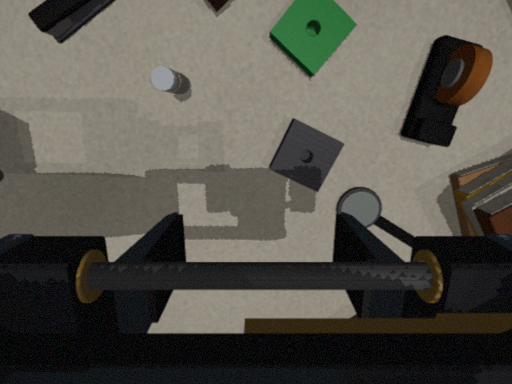

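The wrist view shows the grey socket block with its bore at about (307,156). The green decoy is at (313,28), and the magnifier lies just beyond the block.

Run:
```python
from h import *
p=cv2.imread("pics/w1.png");c=np.load("pics/w1_c.npz")
g=cv2.GaussianBlur(p,(3,3),0).max(2);r=g[140:172,290:324]
m=(r<np.median(r)*.6).astype(np.uint8)
n,l,st,ce=cv2.connectedComponentsWithStats(m)
for i in range(1,n): print(st[i],ce[i]+[290,140],plane(c,*(ce[i]+[290,140]),.035))
g4=[(295,119),(344,150),(317,192),(270,168)]
P=[plane(c,*q,.035) for q in g4];print(P,np.mean(P,0))
d=np.load("pics/w1.npy");print([depthpt(c,d,*q) for q in [(320,145),(290,160),(297,135)]])
rows([.46,.344,.30],.642)
```

```text
[13 12 10 11 45] [308.6889 158.2   ] [ 0.5026 -0.3573  0.035 ]
[16 27  1  2  2] [306.  167.5] [ 0.4918 -0.3663  0.035 ]
[ 9 28  4  4  8] [301.125 169.125] [ 0.4848 -0.3641  0.035 ]
[16 28 10  4 23] [311.2174 169.9565] [ 0.4959 -0.3738  0.035 ]
[ 9 31  1  1  1] [299. 171.] [ 0.4807 -0.3645  0.035 ]
[28 30  1  1  1] [318. 170.] [ 0.5038 -0.3798  0.035 ]
[array([ 0.5179, -0.3003,  0.035 ]), array([ 0.5499, -0.3776,  0.035 ]), array([ 0.4843, -0.4067,  0.035 ]), array([ 0.4492, -0.3358,  0.035 ])] [ 0.5003 -0.3551  0.035 ]
[array([ 0.5262, -0.3515,  0.0337]), array([ 0.4794, -0.3434,  0.035 ]), array([ 0.5077, -0.3202,  0.0342])]
shift [ 4.5563 -3.1646 -0.0186] turn [-0.0002  0.     -0.6109]
```

Emit:
jog_arm --plan '[0.2, -0.17, 0, 0, 0, 0, 1, 0.4, -0.34, 0, 0, 0, 0, 1, 0.6, -0.5, 0, 0, 0, 0, 1, 0.8, -0.68, 0, 0, 0, 0, 1, 0.97, -0.84, 0, 0, 0, 0, 1, 0.97, -0.84, 0, 0, 0, 0, 1, 0.97, -0.84, 0, 0, 0, 0, 1, 0.97, -0.84, 0, 0, 0, 0, 1]'

```text
clock: 2.82
ee_pos: [0.4284, -0.168, 0.2981]
tool_rot: [[0.594, 0.804, 0.001], [0.804, -0.594, -0.001], [-0.0, 0.001, -1.0]]
wrist_force: [-1.1, -0.3, -0.5]
finger_gap: 0.0914
finger_force: 0.0
```

Emit:
jog_arm --plan '[0.2, -0.17, 0, 0, 0, 0, 1, 0.4, -0.34, 0, 0, 0, 0, 1, 0.6, -0.5, 0, 0, 0, 0, 1, 0.8, -0.68, 0, 0, 0, 0, 1, 0.97, -0.84, 0, 0, 0, 0, 1, 0.97, -0.84, 0, 0, 0, 0, 1, 0.97, -0.84, 0, 0, 0, 0, 1, 0.97, -0.84, 0, 0, 0, 0, 1]'

```text
clock: 3.48
ee_pos: [0.4167, -0.0148, 0.2979]
tool_rot: [[0.594, 0.804, 0.0], [0.804, -0.594, -0.001], [-0.001, 0.001, -1.0]]
wrist_force: [-0.2, 0.2, 0.7]
finger_gap: 0.0913
finger_force: 0.0
```

Emit:
jog_arm --plan '[0.2, -0.17, 0, 0, 0, 0, 1, 0.4, -0.34, 0, 0, 0, 0, 1, 0.6, -0.5, 0, 0, 0, 0, 1, 0.8, -0.68, 0, 0, 0, 0, 1, 0.97, -0.84, 0, 0, 0, 0, 1, 0.97, -0.84, 0, 0, 0, 0, 1, 0.97, -0.84, 0, 0, 0, 0, 1, 0.97, -0.84, 0, 0, 0, 0, 1]'

```text
clock: 4.15
ee_pos: [0.4047, 0.1385, 0.2977]
tool_rot: [[0.594, 0.804, -0.0], [0.804, -0.594, -0.001], [-0.001, 0.001, -1.0]]
wrist_force: [0.3, 0.3, -0.0]
finger_gap: 0.0908
finger_force: 0.0
```

Emit:
jog_arm --plan '[0.2, -0.17, 0, 0, 0, -0.05, 1, 0.4, -0.34, 0, 0, 0, -0.1, 1, 0.6, -0.5, 0, 0, 0, -0.15, 1, 0.8, -0.68, 0, 0, 0, -0.2, 1, 0.97, -0.84, 0, 0, 0, -0.25, 1, 0.97, -0.84, 0, 0, 0, -0.3, 1, 0.97, -0.84, 0, 0, 0, -0.36, 1, 0.97, -0.84, 0, 0, 0, -0.41, 1]'

```text
clock: 4.82
ee_pos: [0.393, 0.2922, 0.2976]
tool_rot: [[-0.226, 0.974, -0.0], [0.974, 0.226, -0.001], [-0.001, -0.0, -1.0]]
wrist_force: [1.0, -0.2, -0.5]
finger_gap: 0.0915
finger_force: 0.0
```

Emit:
jog_arm --plan '[0, 0, 0, 0, 0, -0.05, 1, 0, 0, 0, 0, 0, -0.1, 1, 0, 0, 0, 0, 0, -0.15, 1, 0, 0, 0, 0, 0, -0.2, 1, 0, 0, 0, 0, 0, -0.2, 1, 0, 0, 0, 0, 0, -0.2, 1, 0, 0, 0, 0, 0, -0.2, 1, 0, 0, 0, 0, 0, -0.2, 1]'

```text
clock: 5.48
ee_pos: [0.3923, 0.2928, 0.2979]
tool_rot: [[-0.597, 0.802, 0.0], [0.802, 0.597, -0.0], [-0.0, -0.0, -1.0]]
wrist_force: [-0.1, 0.2, -0.3]
finger_gap: 0.0912
finger_force: 0.0
```

```bash
python3 look.py w2
python3 - <<'E'
from h import *
c=np.load("pics/w2_c.npz");d=np.load("pics/w2.npy")
o=-c["R"].T@c["t"];v,u=np.mgrid[:384,:512]
X=(np.stack([(u-c["cx"])/c["fx"],(v-c["cy"])/c["fy"],np.ones_like(u)],-1)*d[...,None])@c["R"]+o
m=(d>0)&(X[...,2]>.103)&(X[...,2]<.118)&(abs(X[...,0]-.46)<.05)&(abs(X[...,1]-.344)<.05)
print(m.sum(),X[m].mean(0),X[m].min(0),X[m].max(0),u[m].mean(),v[m].mean())
m=(d>0)&(X[...,2]>.02)&(X[...,2]<.118)&(abs(X[...,0]-.46)<.05)&(abs(X[...,1]-.344)<.05)
print(m.sum(),np.median(X[m],0))
E
```

```text
[0.3923 0.2928 0.2979] [[-0.5973  0.802   0.0001]
 [ 0.802   0.5973 -0.0003]
 [-0.0003 -0.0001 -1.    ]] {'fx': 301.47080707742003, 'fy': 301.47080707742003, 'cx': 258.87666570157853, 'cy': 194.24899031306256, 'R': array([[ 0.8025,  0.5967, -0.001 ],
       [ 0.575 , -0.7728,  0.2686],
       [ 0.1595, -0.2161, -0.9633]]), 't': array([-0.4891, -0.0523,  0.472 ])}
146 [0.4608 0.3418 0.109 ] [0.4538 0.3344 0.103 ] [0.4695 0.3493 0.1113] 328.43150684931504 175.96575342465752
342 [0.4562 0.3423 0.0976]
```

View pics/w2.png

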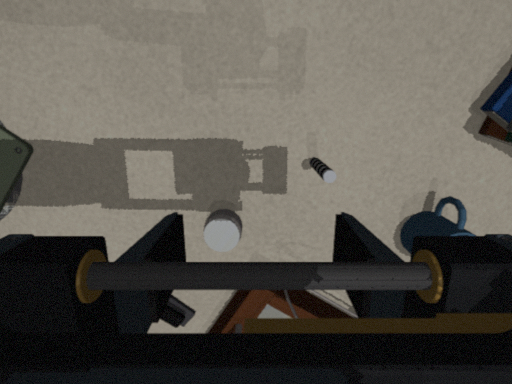

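The wrist view shows the post's top at (328,176). Depth puts it at (0.461, 0.342) with height 0.110, which matches the post. The white tin is at (222,230), clear of the grasp.

Emit:
jog_arm --plan '[0, 0.25, 0, 0, 0, 0, 1, -0.01, 0.5, 0, 0, 0, 0, 1, -0.013, 0.7, 0, 0, 0, 0, 1, -0.013, 0.7, 0.2, 0, 0, 0, 1, -0.013, 0.7, 0.5, 0, 0, 0, 1, -0.013, 0.7, 0.8, 0, 0, 0, 1, -0.013, 0.7, 1, 0, 0, 0, 1, -0.013, 0.7, 1, 0, 0, 0, 1]'

```text
clock: 6.2
ee_pos: [0.4572, 0.3404, 0.1723]
tool_rot: [[-0.599, 0.801, -0.009], [0.801, 0.599, -0.007], [0.0, -0.012, -1.0]]
wrist_force: [-0.8, -1.1, 0.0]
finger_gap: 0.0912
finger_force: 0.0
```

Emit:
jog_arm --plan '[0, 0, 0.2, 0, 0, 0, 1, 0, 0, 0.4, 0, 0, 0, 1, 0, 0, 0.6, 0, 0, 0, 1, 0, 0, 0.8, 0, 0, 0, 1, 0, 0, 0.9, 0, 0, 0, 1, 0, 0, 1, 0, 0, 0, 1, 0, 0, 1, 0, 0, 0, 1, 0, 0, 1, 0, 0, 0, 1]'

```text
clock: 6.87
ee_pos: [0.4609, 0.3431, 0.059]
tool_rot: [[-0.599, 0.801, 0.001], [0.801, 0.599, 0.001], [-0.0, 0.001, -1.0]]
wrist_force: [0.1, -0.5, 0.4]
finger_gap: 0.0913
finger_force: 0.0
```

Emit:
jog_arm --plan '[0, 0, 0, 0, 0, 0, 0, 0, 0, 0, 0, 0, 0, 0, 0, 0, 0, 0, 0, 0, 0, 0, 0, 0, 0, 0, 0, 0, 0, 0, 0, 0, 0, 0, 0, 0, 0, 0, 0, 0, 0, 0, 0, 0, 0, 0, 0, 0, 0, 0, 0, 0, 0, 0, 0, 0]'

```text
clock: 7.53
ee_pos: [0.4601, 0.3425, 0.0579]
tool_rot: [[-0.599, 0.8, -0.0], [0.8, 0.599, -0.0], [-0.0, -0.0, -1.0]]
wrist_force: [-1.0, -0.9, 0.4]
finger_gap: 0.0407
finger_force: 0.0
```

Emit:
jog_arm --plan '[0, 0, 0, 0, 0, 0, 0, 0, 0, 0, 0, 0, 0, 0, 0, 0, 0, 0, 0, 0, 0, 0, 0, 0, 0, 0, 0, 0, 0, 0, 0, 0, 0, 0, 0, 0, 0, 0, 0, 0, 0, 0, 0, 0, 0, 0, 0, 0, 0, 0, 0, 0, 0, 0, 0, 0]'

```text
clock: 8.2
ee_pos: [0.4601, 0.3425, 0.0579]
tool_rot: [[-0.599, 0.8, -0.0], [0.8, 0.599, -0.0], [-0.0, -0.0, -1.0]]
wrist_force: [0.1, 0.0, -0.0]
finger_gap: 0.0155
finger_force: 30.0
```

Emit:
jog_arm --plan '[0, 0, -0.05, 0, 0, 0, 0, 0, 0, -0.2, 0, 0, 0, 0, 0, 0, -0.4, 0, 0, 0, 0, 0, 0, -0.6, 0, 0, 0, 0, 0, 0, -0.8, 0, 0, 0, 0, 0, 0, -0.9, 0, 0, 0, 0, 0, 0, -1, 0, 0, 0, 0, 0, 0, -1, 0, 0, 0, 0]'

```text
clock: 8.87
ee_pos: [0.4614, 0.3434, 0.1811]
tool_rot: [[-0.599, 0.8, 0.005], [0.8, 0.599, 0.003], [-0.0, 0.006, -1.0]]
wrist_force: [0.7, 0.7, -0.7]
finger_gap: 0.0155
finger_force: 30.0
```

Emit:
jog_arm --plan '[0, 0, -0.2, 0, 0, 0, 0, 0, 0, -0.4, 0, 0, 0, 0, 0, 0, -0.6, 0, 0, 0, 0, 0, 0, -0.8, 0, 0, 0, 0, 0, 0, -0.9, 0, 0, 0, 0, 0, 0, -1, 0, 0, 0, 0, 0, 0, -1, 0, 0, 0, 0, 0, 0, -1, 0, 0, 0, 0]'

```text
clock: 9.53
ee_pos: [0.4601, 0.3425, 0.2975]
tool_rot: [[-0.599, 0.8, -0.0], [0.8, 0.599, -0.0], [-0.0, -0.0, -1.0]]
wrist_force: [-0.4, -0.1, -0.6]
finger_gap: 0.0156
finger_force: 30.0
```

```bash
python3 -c "
from h import *
rows([.445,-.315,.30],-.617)"
```

```text
shift [-4.3106 -3.3846 -0.0201] turn [-0.      0.0001  0.6015]
```

Emit:
jog_arm --plan '[-0.1, -0.06, 0, 0, 0, 0, 0, -0.3, -0.2, 0, 0, 0, 0, 0, -0.5, -0.33, 0, 0, 0, 0, 0, -0.7, -0.46, 0, 0, 0, 0, 0, -0.9, -0.59, 0, 0, 0, 0, 0, -0.974, -0.641, 0, 0, 0, 0, 0, -0.974, -0.641, 0, 0, 0, 0, 0, -0.974, -0.641, 0, 0, 0, 0, 0]'

```text
clock: 10.2
ee_pos: [0.4684, 0.2026, 0.2973]
tool_rot: [[-0.598, 0.801, -0.001], [0.801, 0.598, 0.0], [0.001, -0.001, -1.0]]
wrist_force: [0.3, 0.4, -0.9]
finger_gap: 0.0157
finger_force: 30.0
```

Emit:
jog_arm --plan '[-0.1, -0.06, 0, 0, 0, 0, 0, -0.3, -0.2, 0, 0, 0, 0, 0, -0.5, -0.33, 0, 0, 0, 0, 0, -0.7, -0.46, 0, 0, 0, 0, 0, -0.9, -0.59, 0, 0, 0, 0, 0, -0.974, -0.641, 0, 0, 0, 0, 0, -0.974, -0.641, 0, 0, 0, 0, 0, -0.974, -0.641, 0, 0, 0, 0, 0]'

```text
clock: 10.87
ee_pos: [0.4773, 0.0644, 0.2977]
tool_rot: [[-0.599, 0.801, -0.0], [0.801, 0.599, 0.001], [0.001, 0.001, -1.0]]
wrist_force: [-0.1, -0.7, -1.2]
finger_gap: 0.0158
finger_force: 30.0
```

Emit:
jog_arm --plan '[-0.1, -0.06, 0, 0, 0, 0, 0, -0.3, -0.2, 0, 0, 0, 0, 0, -0.5, -0.33, 0, 0, 0, 0, 0, -0.7, -0.46, 0, 0, 0, 0, 0, -0.9, -0.59, 0, 0, 0, 0, 0, -0.974, -0.641, 0, 0, 0, 0, 0, -0.974, -0.641, 0, 0, 0, 0, 0, -0.974, -0.641, 0, 0, 0, 0, 0]'

```text
clock: 11.53
ee_pos: [0.4858, -0.0749, 0.2977]
tool_rot: [[-0.6, 0.8, -0.0], [0.8, 0.6, 0.002], [0.001, 0.001, -1.0]]
wrist_force: [-0.3, 0.7, -1.5]
finger_gap: 0.0153
finger_force: 30.0
```

Emit:
jog_arm --plan '[-0.1, -0.06, 0, 0, 0, 0, 0, -0.3, -0.2, 0, 0, 0, 0, 0, -0.5, -0.33, 0, 0, 0, 0, 0, -0.7, -0.46, 0, 0, 0, 0, 0, -0.9, -0.59, 0, 0, 0, 0, 0, -0.974, -0.641, 0, 0, 0, 0, 0, -0.974, -0.641, 0, 0, 0, 0, 0, -0.974, -0.641, 0, 0, 0, 0, 0]'

```text
clock: 12.2
ee_pos: [0.4943, -0.2144, 0.2978]
tool_rot: [[-0.6, 0.8, -0.0], [0.8, 0.6, 0.002], [0.002, 0.001, -1.0]]
wrist_force: [0.2, 0.5, 0.2]
finger_gap: 0.0154
finger_force: 30.0
```

```bash
python3 look.py w3; python3 -c "
from h import *
rows([.5025,-.3563,.298],.642)"
```

```text
[ 0.4943 -0.2144  0.2978] [[-0.6     0.8    -0.0003]
 [ 0.8     0.6     0.0018]
 [ 0.0016  0.0008 -1.    ]] {'fx': 301.47080707742003, 'fy': 301.47080707742003, 'cx': 258.87666570157853, 'cy': 194.24899031306256, 'R': array([[ 0.8005,  0.5993, -0.0001],
       [ 0.5776, -0.7715,  0.2668],
       [ 0.1598, -0.2137, -0.9637]]), 't': array([-0.267 , -0.5034,  0.3465])}
shift [-0.9889 -0.657  -0.0027] turn [ 0.0004 -0.0006  0.0011]
```

View pics/w3.png

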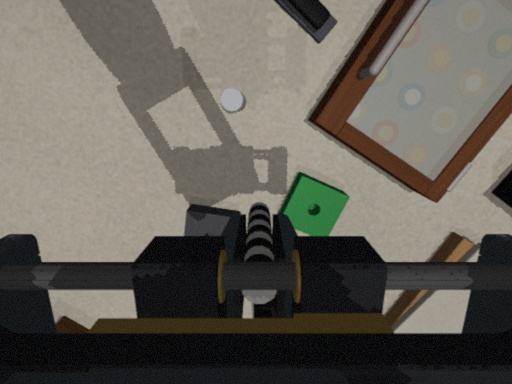

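The wrist view shows the post held upright between the fingers, foot near (259,208), the socket partly hidden at (205,220), and the green decoy at (314,207). I'll fit the socket's top face from the earlier clear depth view.

```bash
cat >> h.py <<'E'
def cloud(c,d):
    v,u=np.mgrid[:384,:512]
    return (np.stack([(u-c["cx"])/c["fx"],(v-c["cy"])/c["fy"],np.ones_like(u)],-1)*d[...,None]-np.array(c["t"]))@np.array(c["R"])
E
python3 - <<'E'
from h import *
c=np.load("pics/w1_c.npz");d=np.load("pics/w1.npy");X=cloud(c,d);p=cv2.imread("pics/w1.png")
m=(d>0)&(X[...,2]>.028)&(X[...,2]<.042)&(np.hypot(X[...,0]-.502,X[...,1]+.356)<.062)
print(m.sum(),X[m].mean(0),X[m][:,2].std(),cv2.minAreaRect((X[m][:,:2]*1000).astype(np.float32)))
h=(np.hypot(X[...,0]-.502,X[...,1]+.356)<.016);g=p.max(2)
print(X[h][:,2].min()); print(np.where(h[148:168,296:322],g[148:168,296:322],0))
# grey-level top face mask
M=((g<90)&(p.max(2)-p.min(2)<25)).astype(np.uint8);M[:, :255]=0;M[:,355:]=0;M[:110]=0;M[200:]=0
n,l,st,ce=cv2.connectedComponentsWithStats(M);i=1+st[1:,4].argmax();print(st[i],ce[i])
w=np.array([plane(c,u,v,.035)[:2]*1000 for v,u in np.argwhere(l==i)],np.float32);print(cv2.minAreaRect(w))
# held post in w3: centreline of foot area
c=np.load("pics/w3_c.npz");d=np.load("pics/w3.npy");X=cloud(c,d)
m=(d>0)&(np.hypot(X[...,0]-.4943,X[...,1]+.2144)<.02)&(X[...,2]>.22)&(X[...,2]<.29)
R=np.array([[-.6,.8],[.8,.6]])
for a in (.24,.255,.27,.285):
    k=m&(abs(X[...,2]-a)<.006)
    if k.any(): print(a,k.sum(),(X[k][:,:2]-[.4943,-.2144])@R.T@np.eye(2)[:, :], "mean",((X[k][:,:2]-[.4943,-.2144])@R.T).mean(0),((X[k][:,:2]-[.4943,-.2144])@R.T).max(0)) if k.sum()<3 else print(a,k.sum(),((X[k][:,:2]-[.4943,-.2144])@R.T).min(0),((X[k][:,:2]-[.4943,-.2144])@R.T).max(0))
E
```

```text
2981 [ 0.5013 -0.3519  0.0346] 0.0009579418305745252 ((500.8255920410156, -353.169677734375), (79.80896759033203, 80.57170867919922), 27.97595977783203)
0.0044016692433584284
[[ 0  0  0  0  0  0  0  0 66 61 60 62 64 63 63  0 62 59  0  0  0  0  0  0
   0  0]
 [ 0  0  0  0  0  0 61 64 60 60 61 58 59 59 63 62 58 60 62 61  0  0  0  0
   0  0]
 [ 0  0  0  0 65 60 61 59 58 50 49 41 43 47 56 58 64 60 65 58 63  0  0  0
   0  0]
 [ 0  0  0  0 63 61 58 51 52 55 57 42 39 38 40 54 62 63 65 60 61 60  0  0
   0  0]
 [ 0  0  0 64 63 58 53 57 53 57 53 47 51 39 27 41 51 57 61 60 65 62  0  0
   0  0]
 [ 0  0 66 63 62 55 64 61 57 55 55 57 54 41 15 22 43 58 62 63 61 62 61  0
   0  0]
 [ 0  0 64 56 57 63 58 58 57 54 56 58 56 37 19 22 31 55 60 57 61 61 63  0
   0  0]
 [ 0  0 64 60 56 63 59 56 55 57 56 53 55 38 26 23 25 48 59 63 55 61 64  0
   0  0]
 [ 0 62 62 59 59 58 58 57 57 55 59 57 53 35 26 19 33 41 59 60 59 61 61  0
   0  0]
 [ 0 64 62 57 52 56 52 60 54 53 58 55 44 20 21 22 37 52 59 62 61 59 62  0
   0  0]
 [ 0 62 62 62 55 50 56 56 57 57 53 44 30 21 17 13 37 53 60 61 67 61 61  0
   0  0]
 [ 0 62 59 6
[... 357 characters left out ...]
 56 60 65 63 57 58 61 62 63 63  0  0
   0  0]
 [ 0  0  0 61 55 59 66 63 65 61 57 62 64 59  0 55 62 61 63 60 62  0  0  0
   0  0]
 [ 0  0  0  0 54 49 58 60 57 46 52 58  0 64 60 61 60 63 60 58  0  0  0  0
   0  0]
 [ 0  0  0  0  0 35 39 48 44 33 43 40 51 59 52 48 56 47 43  0  0  0  0  0
   0  0]
 [ 0  0  0  0  0  0 38 37 42 42 31 39 44 52 45 38 39  0  0  0  0  0  0  0
   0  0]]
[ 269  119   75   73 3180] [305.0522 155.1607]
((499.79632568359375, -351.8029479980469), (80.27873992919922, 82.78005981445312), 27.995325088500977)
0.24 27 [ 0.0007 -0.0079] [0.0067 0.007 ]
0.255 88 [ 0.001  -0.0083] [0.0076 0.0074]
0.27 108 [ 0.0006 -0.0084] [0.0071 0.0076]
0.285 156 [ 0.0006 -0.008 ] [0.0073 0.0072]
```

Run:
```python
from h import *
c=np.load("pics/w1_c.npz")
for q in [(307,156),(306.5,155.7)]: print(plane(c,*q,.035))
rows([.5003,-.353,.298],.6435); rows([.5003,-.353,.11],.6435)
```

```text
[ 0.5024 -0.3532  0.035 ]
[ 0.5021 -0.3524  0.035 ]
shift [-0.9559 -0.6552 -0.0026] turn [ 0.0004 -0.0006  0.0004]
shift [-0.9579 -0.6564  1.564 ] turn [ 0.0004 -0.0006  0.0004]
```

Emit:
jog_arm --plan '[-0.1, -0.06, 0, 0, 0, 0, 0, -0.3, -0.2, 0, 0, 0, 0, 0, -0.5, -0.33, 0, 0, 0, 0, 0, -0.7, -0.46, 0, 0, 0, 0, 0, -0.9, -0.59, 0, 0, 0, 0, 0, -0.955, -0.643, 0, 0, 0, 0, 0, -0.955, -0.643, 0, 0, 0, 0, 0, -0.955, -0.643, 0, 0, 0, 0, 0]'

```text
clock: 12.92
ee_pos: [0.501, -0.3533, 0.2978]
tool_rot: [[-0.599, 0.8, -0.0], [0.8, 0.599, 0.001], [0.001, 0.001, -1.0]]
wrist_force: [0.1, -0.0, -0.5]
finger_gap: 0.0155
finger_force: 30.0
```

Emit:
jog_arm --plan '[0, 0, 0.15, 0, 0, 0, 0, 0, 0, 0.3, 0, 0, 0, 0, 0, 0, 0.5, 0, 0, 0, 0, 0, 0, 0.7, 0, 0, 0, 0, 0, 0, 0.9, 0, 0, 0, 0, 0, 0, 1, 0, 0, 0, 0, 0, 0, 1, 0, 0, 0, 0, 0, 0, 1, 0, 0, 0, 0]'

```text
clock: 13.58
ee_pos: [0.5012, -0.3525, 0.1782]
tool_rot: [[-0.601, 0.799, -0.0], [0.799, 0.601, 0.001], [0.001, 0.0, -1.0]]
wrist_force: [-0.0, -0.1, 0.3]
finger_gap: 0.0153
finger_force: 30.0
```

Emit:
jog_arm --plan '[0, 0, 0.15, 0, 0, 0, 0, 0, 0, 0.3, 0, 0, 0, 0, 0, 0, 0.45, 0, 0, 0, 0, 0, 0, 0.55, 0, 0, 0, 0, 0, 0, 0.6, 0, 0, 0, 0, 0, 0, 0.63, 0, 0, 0, 0, 0, 0, 0.63, 0, 0, 0, 0, 0, 0, 0.63, 0, 0, 0, 0]'

```text
clock: 14.25
ee_pos: [0.5018, -0.3544, 0.1037]
tool_rot: [[-0.6, 0.8, 0.002], [0.8, 0.6, -0.001], [-0.002, 0.001, -1.0]]
wrist_force: [0.0, -0.4, 0.0]
finger_gap: 0.0157
finger_force: 30.0
```

Run:
```python
from h import *
s=status.read_state();print(s["ee_pos"],s["wrist_force"])
for n in ("scene","side"):
    p,d=imaging.capture(n);c=imaging.camera_params(n);u,v=map(int,proj(c,np.array([.5016,-.3532,.06])))
    q=cv2.resize(p[v-28:v+28,u-35:u+35],(400,320),interpolation=2); globals()[n]=q
    print(n,proj(c,np.array([.5016,-.3532,.035])))
cv2.imwrite("pics/ins.png",cv2.convertScaleAbs(np.hstack([scene,side]),alpha=1.8))
```

```text
[ 0.5018 -0.3544  0.1037] [ 0.0413 -0.3611  0.0259]
scene (np.float64(163.94042722060914), np.float64(168.33165405687768))
side (np.float64(282.7755371329847), np.float64(146.49509098983276))
```

View pics/ins.png

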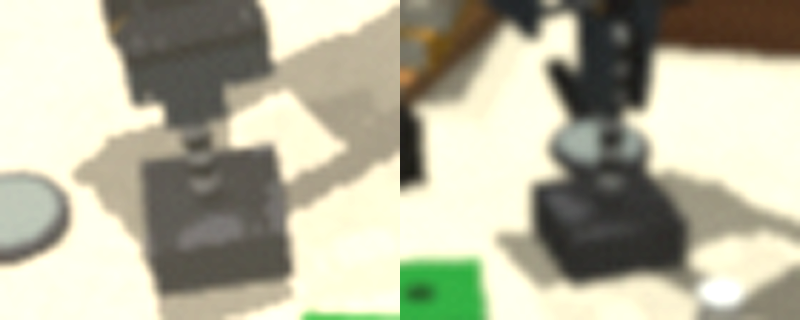

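The crops show the post's foot just above the middle of the dark block in both views. I'll lower it gently.

Emit:
jog_arm --plan '[0.015, 0.007, 0, 0, 0, 0, 0, 0.015, 0.007, 0.03, 0, 0, 0, 0, 0.015, 0.007, 0.06, 0, 0, 0, 0, 0.015, 0.007, 0.09, 0, 0, 0, 0, 0.015, 0.007, 0.11, 0, 0, 0, 0, 0.015, 0.007, 0.13, 0, 0, 0, 0, 0.015, 0.007, 0.15, 0, 0, 0, 0, 0.015, 0.007, 0.15, 0, 0, 0, 0]'

```text
clock: 15.02
ee_pos: [0.5003, -0.352, 0.0836]
tool_rot: [[-0.599, 0.8, -0.001], [0.8, 0.599, 0.001], [0.001, -0.0, -1.0]]
wrist_force: [0.6, 0.8, -1.5]
finger_gap: 0.0155
finger_force: 30.0
```

Emit:
jog_arm --plan '[0, 0, 0.03, 0, 0, 0, 0, 0, 0, 0.06, 0, 0, 0, 0, 0, 0, 0.09, 0, 0, 0, 0, 0, 0, 0.12, 0, 0, 0, 0, 0, 0, 0.14, 0, 0, 0, 0, 0, 0, 0.15, 0, 0, 0, 0, 0, 0, 0.155, 0, 0, 0, 0, 0, 0, 0.155, 0, 0, 0, 0]'

```text
clock: 15.68
ee_pos: [0.5006, -0.3521, 0.0656]
tool_rot: [[-0.599, 0.8, -0.0], [0.8, 0.599, 0.0], [0.0, -0.0, -1.0]]
wrist_force: [0.5, -0.1, -0.2]
finger_gap: 0.0155
finger_force: 30.0
```

Emit:
jog_arm --plan '[0, 0, 0, 0, 0, 0, 0.5, 0, 0, 0, 0, 0, 0, 0.5, 0, 0, 0, 0, 0, 0, 0.5, 0, 0, 0, 0, 0, 0, 0.5, 0, 0, 0, 0, 0, 0, 0.5, 0, 0, 0, 0, 0, 0, 0.5, 0, 0, 0, 0, 0, 0, 0.5, 0, 0, 0, 0, 0, 0, 0.5]'

```text
clock: 16.35
ee_pos: [0.5006, -0.3521, 0.0658]
tool_rot: [[-0.599, 0.8, 0.0], [0.8, 0.599, -0.0], [-0.0, -0.0, -1.0]]
wrist_force: [0.2, 0.2, 0.4]
finger_gap: 0.0454
finger_force: 0.0
```

Emit:
jog_arm --plan '[0, 0, -0.1, 0, 0, 0, 0.5, 0, 0, -0.2, 0, 0, 0, 0.5, 0, 0, -0.4, 0, 0, 0, 0.5, 0, 0, -0.6, 0, 0, 0, 0.5, 0, 0, -0.8, 0, 0, 0, 0.5, 0, 0, -1, 0, 0, 0, 0.5, 0, 0, -1, 0, 0, 0, 0.5, 0, 0, -1, 0, 0, 0, 0.5]'

```text
clock: 17.02
ee_pos: [0.5012, -0.3526, 0.1872]
tool_rot: [[-0.599, 0.8, 0.003], [0.8, 0.599, -0.002], [-0.003, 0.001, -1.0]]
wrist_force: [-0.2, -0.0, -0.0]
finger_gap: 0.0458
finger_force: 0.0
```

Emit:
jog_arm --plan '[0, 0, -0.2, 0, 0, 0, 0.5, 0, 0, -0.4, 0, 0, 0, 0.5, 0, 0, -0.6, 0, 0, 0, 0.5, 0, 0, -0.8, 0, 0, 0, 0.5, 0, 0, -0.9, 0, 0, 0, 0.5, 0, 0, -0.9, 0, 0, 0, 0.5, 0, 0, -0.9, 0, 0, 0, 0.5, 0, 0, -0.9, 0, 0, 0, 0.5]'

```text
clock: 17.68
ee_pos: [0.4999, -0.3516, 0.2914]
tool_rot: [[-0.599, 0.8, -0.003], [0.8, 0.599, 0.002], [0.004, -0.001, -1.0]]
wrist_force: [-0.8, 0.8, -0.2]
finger_gap: 0.0455
finger_force: 0.0
```

Run:
```python
from h import *
for n in ("scene","side"):
    p,d=imaging.capture(n);c=imaging.camera_params(n);X=cloud(c,d)
    m=(d>0)&(np.hypot(X[...,0]-.5016,X[...,1]+.3532)<.02)&(X[...,2]>.05)&(X[...,2]<.2)
    print(n,m.sum(),X[m].max(0),X[m].mean(0))
rows([.48,0.0,.30],.09)
```

```text
scene 94 [ 0.5137 -0.345   0.1185] [ 0.5064 -0.3521  0.0878]
side 78 [ 0.5057 -0.3366  0.1171] [ 0.4975 -0.3474  0.0842]
shift [ 2.4458  1.6236 -0.0632] turn [-0.0011 -0.0016  0.2639]
```

Emit:
jog_arm --plan '[0.1, 0.08, 0, 0, 0, 0, 0.5, 0.25, 0.19, 0, 0, 0, 0, 0.5, 0.45, 0.34, 0, 0, 0, 0, 0.5, 0.6, 0.45, 0, 0, 0, 0, 0.5, 0.737, 0.553, 0, 0, 0, 0, 0.5, 0.737, 0.553, 0, 0, 0, 0, 0.5, 0.737, 0.553, 0, 0, 0, 0, 0.5, 0.737, 0.553, 0, 0, 0, 0, 0.5]'

```text
clock: 18.45
ee_pos: [0.5006, -0.2416, 0.2934]
tool_rot: [[-0.6, 0.8, -0.0], [0.8, 0.6, -0.0], [-0.0, -0.001, -1.0]]
wrist_force: [-0.2, -0.1, 0.5]
finger_gap: 0.0456
finger_force: 0.0
```

Emit:
jog_arm --plan '[0.1, 0.08, 0, 0, 0, 0, 0.5, 0.25, 0.19, 0, 0, 0, 0, 0.5, 0.45, 0.34, 0, 0, 0, 0, 0.5, 0.6, 0.45, 0, 0, 0, 0, 0.5, 0.737, 0.553, 0, 0, 0, 0, 0.5, 0.737, 0.553, 0, 0, 0, 0, 0.5, 0.737, 0.553, 0, 0, 0, 0, 0.5, 0.737, 0.553, 0, 0, 0, 0, 0.5]'

```text
clock: 19.12
ee_pos: [0.501, -0.1322, 0.2936]
tool_rot: [[-0.599, 0.801, -0.0], [0.801, 0.599, -0.001], [-0.001, -0.001, -1.0]]
wrist_force: [0.1, -0.7, 1.1]
finger_gap: 0.0457
finger_force: 0.0
```

Emit:
jog_arm --plan '[0.1, 0.08, 0, 0, 0, 0.04, 0.5, 0.25, 0.19, 0, 0, 0, 0.08, 0.5, 0.45, 0.34, 0, 0, 0, 0.13, 0.5, 0.6, 0.45, 0, 0, 0, 0.18, 0.5, 0.737, 0.553, 0, 0, 0, 0.23, 0.5, 0.737, 0.553, 0, 0, 0, 0.264, 0.5, 0.737, 0.553, 0, 0, 0, 0.264, 0.5, 0.737, 0.553, 0, 0, 0, 0.264, 0.5]'

```text
clock: 19.78
ee_pos: [0.5012, -0.0215, 0.2936]
tool_rot: [[-0.091, 0.996, -0.0], [0.996, 0.091, -0.001], [-0.001, -0.0, -1.0]]
wrist_force: [-0.1, -0.9, -0.3]
finger_gap: 0.0453
finger_force: 0.0
```

```bash
python3 look.py w4
python3 - <<'E'
from h import *
c=np.load("pics/w4_c.npz");d=np.load("pics/w4.npy");X=cloud(c,d);p=cv2.imread("pics/w4.png")
B=(d>0)&(X[...,0]>.48)&(X[...,0]<.56)&(abs(X[...,1]-.015)<.09)
m=B&(X[...,2]>.094)&(X[...,2]<.113)
print(m.sum(),X[m].mean(0),X[m].min(0),X[m].max(0),cv2.minAreaRect((X[m][:,:2]*1000).astype(np.float32)),cv2.fitLine(X[m].astype(np.float32),cv2.DIST_HUBER,0,.01,.01).ravel())
m=(d>0)&(X[...,2]>.115)&(X[...,2]<.2)&(X[...,1]>.1)&(X[...,1]<.2)&(X[...,0]>.45);print("arm/arc",m.sum(),X[m].min(0) if m.any() else 0)
m=(d>0)&(X[...,2]>.06)&(X[...,2]<.07)&(X[...,0]>.47)&(abs(X[...,1])<.3);print("rim",X[m].min(0),X[m].max(0))
E
```

```text
[ 0.5012 -0.0215  0.2936] [[-0.0906  0.9959 -0.0001]
 [ 0.9959  0.0906 -0.0007]
 [-0.0007 -0.0002 -1.    ]] {'fx': 301.47080707742003, 'fy': 301.47080707742003, 'cx': 258.87666570157853, 'cy': 194.24899031306256, 'R': array([[ 0.996 ,  0.0897, -0.0015],
       [ 0.0868, -0.959 ,  0.2697],
       [ 0.0227, -0.2687, -0.963 ]]), 't': array([-0.4968, -0.1164,  0.4499])}
1005 [0.5211 0.0177 0.1038] [ 0.5115 -0.0453  0.0984] [0.5316 0.0745 0.1073] ((521.6626586914062, 14.690376281738281), (11.947417259216309, 119.91485595703125), 4.48484992980957) [-0.0774  0.997  -0.0007  0.5211  0.0177  0.1038]
arm/arc 509 [0.5355 0.1557 0.115 ]
rim [ 0.4941 -0.1208  0.06  ] [0.8241 0.1842 0.07  ]
```

View pics/w4.png

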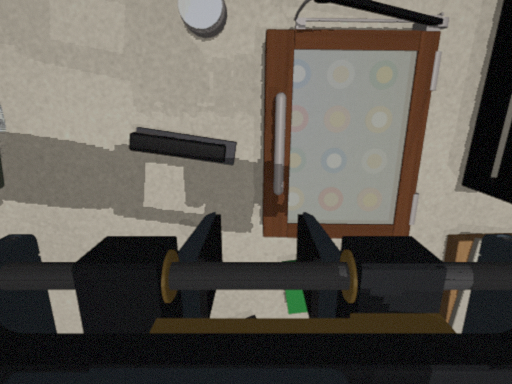

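The wrist view shows the handle bar from (280,95) to (277,190), and the index arm from (335,0) to its hinge end at (440,20). Depth puts the bar at (0.521, 0.015) with its top at 0.106.

```bash
cat >> h.py <<'E'
YAW=.078; U=np.array([np.cos(YAW),np.sin(YAW)]); V=np.array([-U[1],U[0]]); HB=np.array([.5214,.015]); HG=HB+.192*U
def caseframe(X):
    q=X[...,:2]-HG; return np.stack([q@U,q@V,X[...,2]-.06],-1)
def fitarm(c,d,p):
    Q=caseframe(cloud(c,d)); g=p.max(2)
    m=(d>0)&(Q[...,1]>.134)&(Q[...,1]<.152)&(Q[...,2]>.012)&(Q[...,0]>-.2)&(Q[...,0]<-.015)&(g<60)
    q=Q[m]; 
    if len(q)<10: return len(q)
    return len(q),np.median(q,0),np.median(np.arctan2(q[:,2],-q[:,0])),np.percentile(np.hypot(q[:,0],q[:,2]),[2,98])
E
python3 - <<'E'
from h import *
print(fitarm(dict(np.load("pics/w4_c.npz")),np.load("pics/w4.npy"),cv2.imread("pics/w4.png")))
for n in ("scene","side"):
    p,d=imaging.capture(n); print(n,fitarm(imaging.camera_params(n),d,p))
P=np.array([*HB,.1]);rows([*HB,.20],.078);rows([*HB,.0812],.078)
print(HG)
E
```

```text
(962, array([-0.0878,  0.141 ,  0.0524]), np.float64(0.5472594199201344), array([0.0256, 0.1793]))
scene (46, array([-0.0893,  0.1433,  0.0548]), np.float64(0.5630808144465111), array([0.0288, 0.184 ]))
side (241, array([-0.0927,  0.1468,  0.0515]), np.float64(0.5128280039625244), array([0.027 , 0.1878]))
shift [0.2881 0.1963 0.78  ] turn [-0.0001  0.0002  0.0054]
shift [0.2885 0.1965 1.77  ] turn [-0.0001  0.0002  0.0054]
[0.7128 0.03  ]
```

Emit:
jog_arm --plan '[0.1, 0.07, 0, 0, 0, 0, 0.5, 0.2, 0.14, 0.1, 0, 0, 0.005, 0.5, 0.288, 0.197, 0.3, 0, 0, 0.005, 0.5, 0.288, 0.197, 0.5, 0, 0, 0.005, 0.5, 0.288, 0.197, 0.7, 0, 0, 0.005, 0.5, 0.288, 0.197, 0.9, 0, 0, 0.005, 0.5, 0.288, 0.197, 1, 0, 0, 0.005, 0.5, 0.288, 0.197, 1, 0, 0, 0.005, 0.5]'

```text
clock: 20.6
ee_pos: [0.5194, 0.0154, 0.1707]
tool_rot: [[-0.079, 0.997, -0.007], [0.997, 0.079, -0.0], [0.0, -0.007, -1.0]]
wrist_force: [-0.2, -0.1, 1.0]
finger_gap: 0.0458
finger_force: 0.0
```

Emit:
jog_arm --plan '[0, 0, 0.15, 0, 0, 0, 0.5, 0, 0, 0.3, 0, 0, 0, 0.5, 0, 0, 0.45, 0, 0, 0, 0.5, 0, 0, 0.58, 0, 0, 0, 0.5, 0, 0, 0.68, 0, 0, 0, 0.5, 0, 0, 0.74, 0, 0, 0, 0.5, 0, 0, 0.755, 0, 0, 0, 0.5, 0, 0, 0.755, 0, 0, 0, 0.5]'

```text
clock: 21.27
ee_pos: [0.5218, 0.0158, 0.0835]
tool_rot: [[-0.079, 0.997, 0.001], [0.997, 0.079, -0.0], [-0.0, 0.001, -1.0]]
wrist_force: [0.1, -0.3, 0.7]
finger_gap: 0.0455
finger_force: 0.0
```

Run:
```python
from h import *
rows([*HB,.083],.078)
c=dict(np.load("pics/w4_c.npz"));d=np.load("pics/w4.npy");p=cv2.imread("pics/w4.png")
Q=caseframe(cloud(c,d));m=(d>0)&(Q[...,1]>.134)&(Q[...,1]<.15)&(Q[...,2]>.012)&(Q[...,0]>-.155)&(Q[...,0]<-.02)&(p.max(2)<60)
l=cv2.fitLine(Q[m][:,[0,2]].astype(np.float32),cv2.DIST_HUBER,0,.01,.01).ravel();print(l,np.arctan2(-l[1],l[0]), l[3]-l[1]/l[0]*l[2])
```

```text
shift [-0.0064 -0.0042  0.0044] turn [0.0003 0.0001 0.0005]
[ 0.8796 -0.4757 -0.0665  0.042 ] 0.49578834 0.006073788
```

Emit:
jog_arm --plan '[0, 0, 0, 0, 0, 0, 0, 0, 0, 0, 0, 0, 0, 0, 0, 0, 0, 0, 0, 0, 0, 0, 0, 0, 0, 0, 0, 0, 0, 0, 0, 0, 0, 0, 0, 0, 0, 0, 0, 0, 0, 0, 0, 0, 0, 0, 0, 0, 0, 0, 0, 0, 0, 0, 0, 0]'

```text
clock: 21.93
ee_pos: [0.5223, 0.0162, 0.0834]
tool_rot: [[-0.079, 0.997, 0.002], [0.997, 0.079, 0.0], [-0.0, 0.002, -1.0]]
wrist_force: [2.8, 0.7, 0.4]
finger_gap: 0.011
finger_force: 30.0
```

```bash
cat > lift.py <<'E'
import sys; from h import *
s=status.read_state();print(s["ee_pos"],s["wrist_force"],s["finger_gap"],s["finger_force"],s["joint_vel"].max(),s["qpos"])
R=np.array(s["tool_rot"]);q=np.array(s["ee_pos"]);tilt=np.arctan2(-(R[:2,2]@U),-R[2,2]);print("tilt",tilt)
p=np.array([(q[:2]-HG)@U,q[2]-.06])
for a in np.linspace(0,float(sys.argv[1]),9)[1:]:
    n=np.array([p[0]*np.cos(a)+p[1]*np.sin(a),-p[0]*np.sin(a)+p[1]*np.cos(a)])-p
    w=np.array([*(n[0]*U),n[1]]); print(np.round(R.T@w/.12,3),round(np.degrees(a)/120,4))
E
python3 lift.py .26
```

```text
[0.5223 0.0162 0.0834] [2.7839 0.7293 0.3904] 0.011001807736655413 29.999888241291046 0.0041411306544757885 [ 0.0089  0.3584  1.8719  0.      0.9093 -0.0705]
tilt -0.0020357109718937946
[-0.     0.007 -0.052] 0.0155
[-0.     0.016 -0.103] 0.031
[-0.     0.027 -0.154] 0.0466
[-0.     0.039 -0.205] 0.0621
[-0.     0.053 -0.255] 0.0776
[-0.     0.069 -0.305] 0.0931
[-0.     0.086 -0.354] 0.1086
[-0.     0.105 -0.403] 0.1241
```

Emit:
jog_arm --plan '[0, 0.007, -0.052, 0.0155, 0, 0, 0, 0, 0.016, -0.103, 0.031, 0, 0, 0, 0, 0.027, -0.154, 0.0466, 0, 0, 0, 0, 0.039, -0.205, 0.062, 0, 0, 0, 0, 0.053, -0.255, 0.0776, 0, 0, 0, 0, 0.069, -0.305, 0.093, 0, 0, 0, 0, 0.086, -0.354, 0.1086, 0, 0, 0, 0, 0.086, -0.354, 0.1086, 0, 0, 0]'

```text
clock: 22.6
ee_pos: [0.5319, 0.0169, 0.1251]
tool_rot: [[-0.079, 0.971, -0.227], [0.997, 0.077, -0.018], [-0.0, -0.228, -0.974]]
wrist_force: [-0.5, 0.0, -4.7]
finger_gap: 0.0112
finger_force: 30.0
```

```bash
python3 lift.py .2
```

```text
[0.5319 0.0169 0.1251] [-0.4569  0.0368 -4.7386] 0.01124856609333674 29.999229311943054 0.05884199714117748 [ 0.0189  0.4453  1.6267 -0.0144  1.2993 -0.0551]
tilt 0.23006239461964573
[-0.     0.005 -0.04 ] 0.0119
[-0.     0.011 -0.08 ] 0.0239
[-0.     0.018 -0.119] 0.0358
[-0.     0.026 -0.158] 0.0477
[-0.     0.035 -0.197] 0.0597
[-0.     0.045 -0.236] 0.0716
[-0.     0.056 -0.275] 0.0836
[-0.     0.068 -0.313] 0.0955
```

Emit:
jog_arm --plan '[0, 0.005, -0.04, 0.012, 0, 0, 0, 0, 0.011, -0.08, 0.024, 0, 0, 0, 0, 0.018, -0.119, 0.036, 0, 0, 0, 0, 0.026, -0.158, 0.048, 0, 0, 0, 0, 0.035, -0.197, 0.06, 0, 0, 0, 0, 0.045, -0.236, 0.072, 0, 0, 0, 0, 0.056, -0.275, 0.084, 0, 0, 0, 0, 0.068, -0.313, 0.0955, 0, 0, 0]'

```text
clock: 23.27
ee_pos: [0.5478, 0.0182, 0.1592]
tool_rot: [[-0.079, 0.907, -0.414], [0.997, 0.072, -0.033], [-0.0, -0.416, -0.91]]
wrist_force: [1.2, 0.1, -6.2]
finger_gap: 0.0116
finger_force: 30.0
```

```bash
cat > chk.py <<'E'
from h import *
# lid angle from bar position = grasp point; then from the cameras: lid frame surface and index arm
s=status.read_state();R=np.array(s["tool_rot"]);g=np.array(s["ee_pos"])-R[:,2]*(ctrl.tcp_to_grasp)
b=np.array([-(g[:2]-HG)@U,g[2]-.06]);print("bar r",np.hypot(*b),"lid from bar",np.arctan2(b[1],b[0])-np.arctan2(.04,.192))
def line(q):
    l=cv2.fitLine(q[:,[0,2]].astype(np.float32),cv2.DIST_HUBER,0,.01,.01).ravel();return len(q),np.arctan2(-l[1],l[0]),l[3]-l[1]/l[0]*l[2]
for n in ("scene","side","wrist"):
    c=imaging.camera_params(n);p,d=imaging.capture(n);Q=caseframe(cloud(c,d));k=p.max(2)
    z=(d>0)&(Q[...,0]>-.19)&(Q[...,0]<-.02)&(Q[...,2]>.005)
    brown=(p[...,2]>p[...,0]*1.8)
    for lab,m in (("index",z&(Q[...,1]>.134)&(Q[...,1]<.153)&(k<60)),("lid+y",z&(Q[...,1]>.108)&(Q[...,1]<.134)&brown),("lid-y",z&(Q[...,1]<-.108)&(Q[...,1]>-.134)&brown)):
        if m.sum()>15: print(n,lab,line(Q[m]))
E
python3 chk.py; python3 lift.py .06
```

```text
bar r 0.19589717921984998 lid from bar 0.4301768551539734
scene index (45, np.float32(0.5123737), np.float32(0.0072577745))
scene lid+y (429, np.float32(0.41048217), np.float32(0.0061219074))
scene lid-y (366, np.float32(0.41615778), np.float32(0.005499199))
side index (321, np.float32(0.47539496), np.float32(0.0016935058))
side lid+y (128, np.float32(0.4130805), np.float32(0.0031589381))
side lid-y (68, np.float32(0.41271645), np.float32(0.0032148845))
wrist lid+y (12388, np.float32(0.41396624), np.float32(0.0054452457))
[0.5477 0.0182 0.1591] [ 0.2681 -0.0772 -5.039 ] 0.01120480137255011 29.999187290668488 0.012677146730995084 [ 0.0259  0.5514  1.4042 -0.0222  1.6133 -0.0497]
tilt 0.4279414051087268
[-0.     0.001 -0.012] 0.0036
[-0.     0.003 -0.024] 0.0072
[-0.     0.004 -0.036] 0.0107
[-0.     0.006 -0.048] 0.0143
[-0.     0.008 -0.06 ] 0.0179
[-0.     0.01  -0.072] 0.0215
[-0.     0.012 -0.084] 0.0251
[-0.     0.014 -0.095] 0.0286
```

Emit:
jog_arm --plan '[0, 0.003, -0.022, 0.007, 0, 0, 0, 0, 0.006, -0.045, 0.0135, 0, 0, 0, 0, 0.01, -0.067, 0.02, 0, 0, 0, 0, 0.013, -0.09, 0.027, 0, 0, 0, 0, 0.017, -0.112, 0.034, 0, 0, 0, 0, 0.02, -0.134, 0.04, 0, 0, 0, 0, 0.02, -0.134, 0.04, 0, 0, 0, 0, 0.02, -0.134, 0.04, 0, 0, 0]'

```text
clock: 24.08
ee_pos: [0.5573, 0.0189, 0.1736]
tool_rot: [[-0.079, 0.87, -0.487], [0.997, 0.069, -0.039], [-0.0, -0.489, -0.872]]
wrist_force: [2.5, -0.5, -9.4]
finger_gap: 0.0113
finger_force: 30.0
```

Emit:
jog_arm --plan '[0, 0, 0, 0, 0, 0, 0, 0, 0, 0, 0, 0, 0, 0, 0, 0, 0, 0, 0, 0, 0, 0, 0, 0, 0, 0, 0, 0, 0, 0, 0, 0, 0, 0, 0, 0, 0, 0, 0, 0, 0, 0, 0, 0, 0, 0, 0, 0, 0, 0, 0, 0, 0, 0, 0, 0]'

```text
clock: 24.75
ee_pos: [0.5574, 0.019, 0.1737]
tool_rot: [[-0.079, 0.87, -0.486], [0.997, 0.069, -0.039], [-0.0, -0.488, -0.873]]
wrist_force: [5.6, 0.1, -10.9]
finger_gap: 0.0115
finger_force: 30.0
```

```bash
python3 chk.py
python3 - <<'E'
from h import *
for n in ("scene","side"):
    p,d=imaging.capture(n);c=imaging.camera_params(n);X=cloud(c,d)
    m=(d>0)&(np.hypot(X[...,0]-.5016,X[...,1]+.3532)<.02)&(X[...,2]>.05)&(X[...,2]<.2)
    print(n,m.sum(),X[m].max(0),X[m].mean(0))
    if n=="side": cv2.imwrite("pics/fin.png",cv2.convertScaleAbs(cv2.resize(p[130:260,165:320],(640,537),interpolation=2),alpha=1.6))
s=status.read_state();print(s["wrist_force"],abs(s["joint_vel"]).max())
E
```

```text
bar r 0.19602341451716113 lid from bar 0.5202778614825216
scene index (49, np.float32(0.5221975), np.float32(0.0050986856))
scene lid+y (444, np.float32(0.5049781), np.float32(0.005835008))
scene lid-y (384, np.float32(0.5033263), np.float32(0.0063012317))
side index (341, np.float32(0.5094761), np.float32(-0.0001010336))
side lid+y (201, np.float32(0.50309354), np.float32(0.00298338))
side lid-y (61, np.float32(0.5049374), np.float32(0.0024508275))
wrist lid+y (12275, np.float32(0.50401866), np.float32(0.005773466))
scene 94 [ 0.5134 -0.3438  0.1199] [ 0.5068 -0.3519  0.0882]
side 78 [ 0.5062 -0.3378  0.1174] [ 0.4975 -0.3481  0.0838]
[ 5.1174  0.5604 -9.9916] 0.00157776766222334
```

View pics/fin.png

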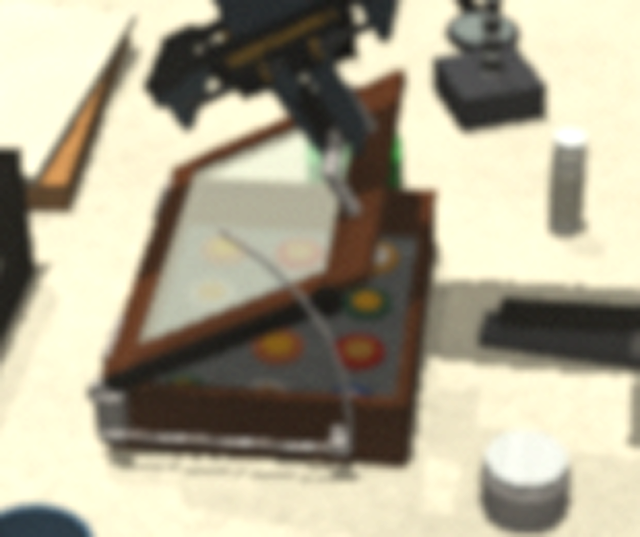

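The view shows the lid's +y edge, from (115,360) to (330,285), lying along the black index arm. The fingers hold the handle, and the post stands in the dark block at (490,60). Lid (0.504) and index (about 0.505) agree and the arm is still, so I'm handing in.

```bash
python3 -c "
from workcell import ticket; print(ticket.sign_off())"
```

```text
the job is handed in; nothing more can be done
None
```

I stood the post in the socket bore, fully down and released, then lifted the lid in line with the index arm (lid 0.504 rad, index about 0.50–0.51 rad by camera). The job was handed in with the lid held steady there; no verdict came back.

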